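Wind the jar warmer's timer, then refit its knob and hold it in

TASK

Get the jar warmer going: first wind its timer key clockwise, in as many short turns as you need, until the key's pointed end has passed the raised mark, and let go of the key. Then pick up the loose black knob, turn it so that its bore matches the D-shaped spindle, push it fully home without forcing it and press it in against the spindle's spring, more than halfway down. Finish while still holding the knob pressed in, and leave the other things on the worktop where they are.

Things in the scene. Friction and masses are not known exactly. Their poses are not given: they have to be found in the camera images.
- warmer: Jar warmer: low steel unit fixed to the worktop, 190 (x) by 250 (y) mm, top at 45 mm, round hot plate at its back (+x). Origin under its centre. On its front strip, both 50 mm to -x of the origin: the timer key (70 mm to +y) and the D-spindle (70 mm to -y). The raised mark is a small rib 35 mm from the key's axis, at 2.3 rad clockwise from +x.
- key_grip (a point): Centre of the timer key's upright steel wing, on the key's vertical axis, 65 mm above the worktop. The wing is 10 mm thick (y), 44 mm long (x, -22 to +22 mm) and 22 mm high, 11 mm below this point to 11 mm above; x points to its pointed end, z up. Below the wing is a round hub 30 mm across.
- timer_key (a joint): How far the key is wound, rad: 0 = run down, pointed end towards the warmer's +x (back); grows clockwise seen from above; the raised mark is at 2.3; stop at 3.3. It takes up to 0.14 N m to turn and stays where it is left.
- spindle_tip (a point): Centre of the flat end of the upright steel D-spindle: 16 mm in diameter, one flat 2.5 mm from the axis, top 2.5 mm chamfered. It stands 25 mm above the warmer's top (70 mm above the worktop) when not pressed. x points square out of the flat, z up. It may stand turned up to 0.5 rad either way from the warmer's x; turning it takes 0.3 N m.
- spindle (a joint): How far the spindle is pressed down, m: 0 to 0.008. Its spring pushes back with 3 N at the start and 7.8 N at the bottom.
- knob: Loose black knob, bore down, 37 mm high, 30 to 65 g. Origin: centre of its underside, z up. Skirt 43 mm across, 19 high; on it a bar grip 14 thick (y), x from -20 to +25 mm, 18 high. x points to the bar's pointed nose (pale line), the bore's flat side. Blind D-bore 16 deep, 0.8 mm clearance all round: fully home, the origin is 16 mm below the spindle's end, x along the spindle's x.
- ink_pad: Bystander, not to be moved: flat closed ink pad, 62x90x16 (mm); origin at the centre of its underside.
- rubber_stamp: Bystander, not to be moved: wooden rubber stamp with a round handle, 30x62x72 (mm); origin at the centre of its underside.
- tin: Bystander, not to be moved: food tin, 75 across and 58 high (mm); origin at the centre of its underside.
- honey: Bystander, not to be moved: honey jar, 60 across and 99 high (mm); origin at the centre of its underside.
- tape: Bystander, not to be moved: roll of masking tape lying flat, 91 across and 25 high (mm); origin at the centre of its underside.
- lemon: Bystander, not to be moved: lemon, 77x51x52 (mm); origin at the centre of its underside.
- timer: Bystander, not to be moved: round dough timer, 68 across and 64 high (mm); origin at the centre of its underside.
Not all that is in view belongs to the job. There is more than one size of the knob; the one meant has the size given above.

How it is judged:
By the outcome, as a careful person would: the job done as asked, in the order asked, and still so for the second after the job is handed in, while the arm keeps its last pose, push and grip.
It also fails if it takes over 62 s, if anything falls off the work surface, if the arm or the gripper's body presses on something with over 40 N, if the wrist force passes 120 N, or if a joint passes its speed limit or range.

ROBOT

A 6-joint arm with a two-finger parallel gripper is mounted at the origin on a cart in front of the work surface, level with it; the furniture and walls round the work are solid. World frame = base frame: x ahead of the robot, y to its left, z up, the work surface at z = 0. Lengths are in m, angles in degrees, forces in N, time in s.
With the tool pointing down it reaches from about 0.325 to 0.85 m from the base axis. Payload 15.5 kg.
Tool frame: the origin (TCP) lies midway between the tips of the shut fingers; the grasp point (between the pads) lies 19 mm behind it; z points along the fingers, y is the line along which they close (so a half turn about z gives the same grasp; the last joint's range is limited). The gripper opens to 91 mm and grips with 3 to 60 N. Pads are 32 mm wide; open, the fingers measure 118 mm over their backs; the gripper's body (76 mm by 178 mm) begins 60 mm behind the grasp point.
Start: joints at [-70.961, 28.281, 77.091, -0, 74.628, -5.472], TCP at [0.259, -0.569, 0.214] pointing down, gripper open.
Joint ranges: [-166.48, 166.48], [-47.26, 123.95], [12.59, 153.08], [-70.14, 250.14], [6.76, 159.57], [-176.63, 176.63]. Speed limits (degrees/s): [108.29, 108.29, 147.25, 172.46, 172.46, 172.46].

INTERFACE

Orientations are given as a 3x3 rotation matrix whose columns are the frame's x, y, z axes.
In Python, from bench import ctrl gives the robot as it stands. The module is installed in compiled form; this text tells all that it offers. Calls block until the motion is done:
- ctrl.goto(position, orientation): joint-space move of the TCP to a pose.
- ctrl.move_l(position, vel=0.15, ori=None, contact_N=None): straight line of the TCP; ori=None keeps the orientation; vel is the mean speed in m/s. With contact_N (N) it stops when the force on the tool has changed by that much, and returns True; else False.
- ctrl.movej(angles): joint-space move.
- ctrl.command_gripper(opening): opening from 0.0 (shut) to 1.0 (fully open); the grip force is fixed at half the most; returns when the fingers have stopped.
- ctrl.sleep(seconds).
- ctrl.ik(position, orientation): joint angles nearest the present ones, or None.
- ctrl.read_camera(name): name is "scene" or "top"; returns the picture (480x640x3 uint8, blue, green, red); there is no depth.
- ctrl.camera_params(name): a dict with "fx", "fy", "cx", "cy" (pixels), "D" ([k1, k2, p1, p2, k3] as OpenCV has them; the pictures are not rectified), "pose" (4x4, takes a point from camera to world coordinates). Camera axes: x right, y up, looking along -z (the intrinsics and any distortion apply to the point x, -y, -z); pixel columns grow to the right and rows downward; lengths in m; the calibration is good to about 2 mm. A picture is of the moment at which its call begins. camera_params takes no time and is no camera call.
A pose or a line that the arm cannot do raises ctrl.MotionError and nothing moves.
- ctrl.sign_off(): hands the job in; it is judged then, once.
Readings, each from a call of its own:
- ctrl.current_t(): time.
- ctrl.current_q(): joint angles.
- ctrl.current_dq(): joint speeds.
- ctrl.current_effort(): joint torques, N m.
- ctrl.current_tool_pos(): TCP position.
- ctrl.current_eef_rot(): TCP orientation.
- ctrl.current_contact_force(): force on the tool from outside, world axes, zero at the start.
- ctrl.current_wrist_torque(): the same for the moment, N m.
- ctrl.current_grip_width(): opening from 0.0 (shut) to 1.0 (fully open).
- ctrl.current_grasp_force(): force on a finger pad.
Only numpy, scipy, OpenCV 4.12 (cv2) and the standard library are available. Lean on these libraries where they do the work, as an engineer would, in place of code of your own. Each camera call takes 0.05 s, during which the arm holds its last target. There are 200 camera calls.

## Working session

There is one attempt and no reset: what is moved stays moved. The work goes in short steps, each a Python script; the robot and the scene stay as the last script left them, time stands still between calls to the robot, and variables do not carry over. Pictures are saved under pics/ and viewed, at most 10 in all, crops included, and the job is handed in when it is done.

```bash
mkdir -p pics; python3 - <<'E'
from bench import ctrl
import cv2,numpy as np
for n in("scene","top"):
    im=ctrl.read_camera(n);cv2.imwrite(f"pics/{n}0.png",im)
    p=ctrl.camera_params(n);print(n,{k:np.round(v,4).tolist() for k,v in p.items()})
print(ctrl.current_t(),ctrl.current_eef_rot())
E
```

```text
scene {'fx': 506.1358, 'fy': 506.1358, 'cx': 319.188, 'cy': 228.7957, 'D': [0.0103, 0.0, 0.0, 0.0, 0.0], 'pose': [[0.5114, 0.4567, -0.7279, -0.4419], [-0.8593, 0.2726, -0.4327, -0.6376], [0.0008, 0.8468, 0.5319, 0.7982], [0.0, 0.0, 0.0, 1.0]]}
top {'fx': 488.1439, 'fy': 488.1439, 'cx': 319.568, 'cy': 234.7201, 'D': [-0.066, 0.0, 0.0, 0.0, 0.0], 'pose': [[0.01, 0.9953, -0.0968, 0.3903], [-0.9999, 0.0096, -0.0054, -0.069], [-0.0045, 0.0969, 0.9953, 1.358], [0.0, 0.0, 0.0, 1.0]]}
0.1 [[ 9.09882498e-01  4.14865913e-01 -3.38296020e-04]
 [ 4.14866036e-01 -9.09881940e-01  1.01393884e-03]
 [ 1.12839223e-04 -1.06291273e-03 -9.99999429e-01]]
```

View pics/scene0.png

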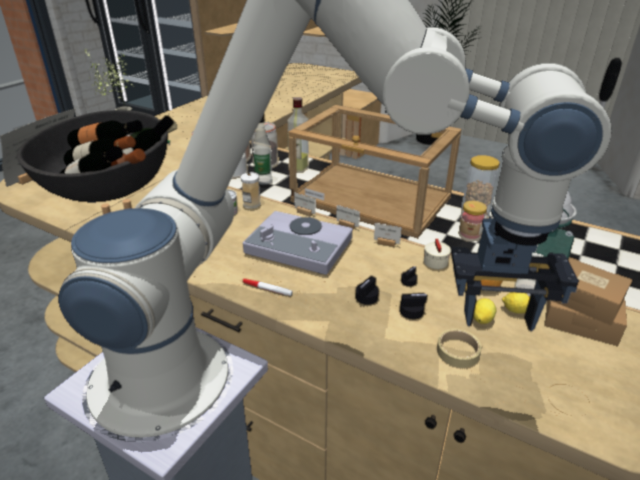

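View pics/top0.png

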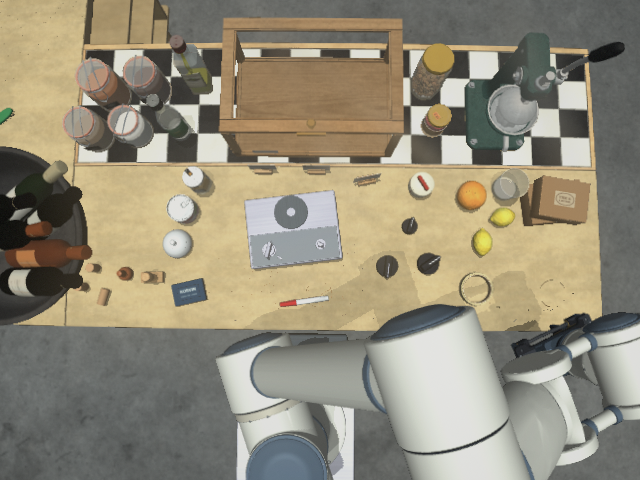

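The pictures show the warmer at top px (292,230), and three black knobs at top px (387,267), (428,263) and (409,226). I'll take enlarged crops next.

```bash
cat > h.py <<'E'
import cv2,numpy as np
def cast(P,px,z):
    K=np.array([[P["fx"],0,P["cx"]],[0,P["fy"],P["cy"]],[0,0,1]])
    u=cv2.undistortPoints(np.array(px,float).reshape(-1,1,2),K,np.array(P["D"],float)).reshape(-1,2)
    d=np.c_[u[:,0],-u[:,1],-np.ones(len(u))]@np.array(P["pose"])[:3,:3].T
    o=np.array(P["pose"])[:3,3]
    return o+d*((z-o[2])/d[:,2])[:,None]
def crop(im,x,y,w,h,s):
    return cv2.resize(im[y:y+h,x:x+w],(w*s,h*s),interpolation=cv2.INTER_CUBIC)
E
python3 - <<'E'
from h import *
t=cv2.imread("pics/top0.png");s=cv2.imread("pics/scene0.png")
a=crop(t,240,185,100,75,4) ; b=crop(t,365,210,80,75,5)[:300,:400]
c=crop(s,240,205,100,75,4); d=crop(s,345,258,100,75,4)
b=crop(t,360,212,100,75,4)
cv2.imwrite("pics/c0.png",np.vstack([np.hstack([a,b]),np.hstack([c,d])]))
E
```

```text
(no output)
```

View pics/c0.png

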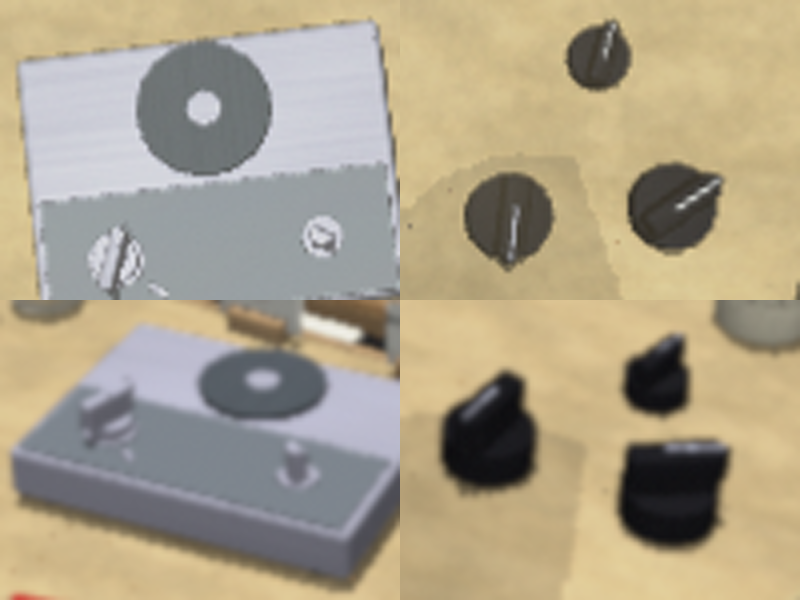

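Top view: the small knob at about (409,226) looks to be 16 px across, which is 43 mm, and the other two are about 22 px, so they are too big. The key at (269,250) is already slightly off the warmer's +x, the mark is at (279,257) and the spindle at (320,244). Next I'll measure these.

```bash
python3 - <<'E'
from h import *
from bench import ctrl
t=cv2.imread("pics/top0.png");s=cv2.imread("pics/scene0.png")
P={n:ctrl.camera_params(n) for n in("top","scene")}
R,B=t[:,:,2].astype(int),t[:,:,0].astype(int)
m=np.zeros(R.shape,np.uint8);m[180:285,235:350]=((B-R)[180:285,235:350]>-8)*255
m=cv2.morphologyEx(m,cv2.MORPH_OPEN,np.ones((5,5)))
c=max(cv2.findContours(m,0,1)[0],key=cv2.contourArea)
ap=cv2.approxPolyDP(c,6,True).reshape(-1,2);print("warmer px",ap.tolist(),cv2.minAreaRect(c))
w=cast(P["top"],c.reshape(-1,2),.045)[:,:2].astype(np.float32)*1000
print("warmer mm",cv2.minAreaRect(w), cast(P["top"],ap,.045)[:,:2].round(4).tolist())
for n,im,rois in(("top",t,[(400,212,20,30),(373,250,30,35),(412,248,36,32)]),("scene",s,[(398,262,22,28)])):
    for x,y,ww,h in rois:
        g=im[y:y+h,x:x+ww].max(2);k=(g<110).astype(np.uint8)
        cc=max(cv2.findContours(k,0,1)[0],key=cv2.contourArea)+np.array([x,y])
        ce,r=cv2.minEnclosingCircle(cc)
        e=cv2.fitEllipse(cc);print(n,"ell",np.round(e[0],2),np.round(e[1],2),round(e[2]),"box",cv2.boundingRect(cc),"pt19",cast(P[n],[e[0]],.019)[0].round(4))
def near(im,x,y,w,h,S):return cv2.resize(im[y:y+h,x:x+w],(w*S,h*S),interpolation=0)
A=[near(t,306,233,26,20,15),near(t,396,212,26,20,15),near(t,258,240,26,20,15),near(s,300,238,26,20,15)]
cv2.imwrite("pics/z0.png",np.vstack([np.hstack(A[:2]),np.hstack(A[2:])]))
E
```

```text
warmer px [[333, 191], [246, 200], [251, 267], [340, 258]] ((292.45587158203125, 229.24424743652344), (68.9439468383789, 91.66133880615234), 83.38654327392578)
warmer mm ((532.887451171875, 11.428375244140625), (187.9357147216797, 247.09844970703125), 7.19285774230957) [[0.6381, -0.0973], [0.6112, 0.1398], [0.4289, 0.1218], [0.4556, -0.1174]]
top ell [409.01 225.92] [14.04 15.5 ] 35 box (402, 218, 15, 16) pt19 [ 0.5473 -0.3088  0.019 ]
top ell [386.68 266.07] [20.82 21.35] 46 box (376, 255, 22, 24) pt19 [ 0.4359 -0.2466  0.019 ]
top ell [427.34 263.16] [20.44 21.61] 61 box (417, 253, 23, 21) pt19 [ 0.4448 -0.3586  0.019 ]
scene ell [409.09 277.36] [15.46 18.84] 22 box (401, 267, 16, 20) pt19 [ 0.5431 -0.3147  0.019 ]
```

View pics/z0.png

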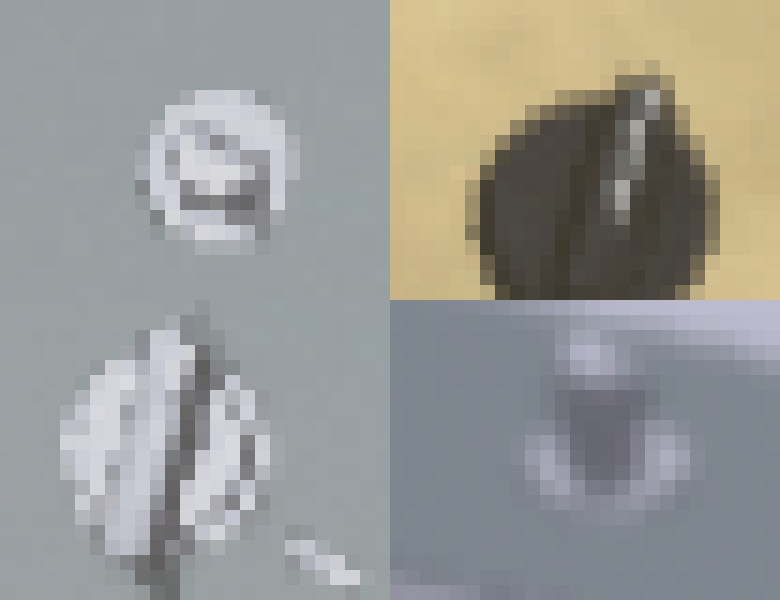

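Enlarged view: the key's wing leans about 8° right of image-up, so its yaw is about -8°. That means it is already wound about 0.25 rad. The knob's pale line runs (413,218) to (411,226), a yaw of about -12°. The spindle's flat edge runs roughly from (318,241) to (324,244), a yaw of about -20°, which is coarse. I'll cross-check these and then go to the key.

```bash
cat >> h.py <<'E'
def down(yaw):
    a=np.radians(yaw);c,s=np.cos(a),np.sin(a)
    return np.array([[c,s,0],[s,-c,0],[0,0,-1.]])
E
python3 - <<'E'
from h import *
from bench import ctrl
t=cv2.imread("pics/top0.png");s=cv2.imread("pics/scene0.png")
P={n:ctrl.camera_params(n) for n in("top","scene")}
print("hub",cast(P["top"],[[268.5,249.5]],.053)[0].round(4),"collar",cast(P["top"],[[320,244]],.047)[0].round(4))
print("knob z9.5",cast(P["top"],[[409,226.5]],.0095)[0].round(4))
# pale line on the small knob, both views
for n,im,(x,y,w,h) in(("top",t,(407,217,10,12)),("scene",s,(404,265,14,14))):
    g=im[y:y+h,x:x+w].min(2).astype(float); k=cv2.inRange(im[y:y+h,x:x+w],(75,75,75),(255,255,255))
    sat=np.ptp(im[y:y+h,x:x+w].astype(int),axis=2); k=(k>0)&(sat<25)
    yy,xx=np.nonzero(k); pts=np.c_[xx+x,yy+y]; W=cast(P[n],pts,.037)[:,:2]
    vx,vy,x0,y0=cv2.fitLine(W.astype(np.float32),cv2.DIST_L2,0,.01,.01).ravel()
    print(n,len(pts),"line yaw",np.degrees(np.arctan2(vy,vx)).round(1),"pt",(x0.round(4),y0.round(4)),"ends",W.min(0).round(4),W.max(0).round(4))
p=[.4755,.0755,.16]
ctrl.goto(p,down(172)); print(ctrl.current_t(),ctrl.current_q(),ctrl.current_tool_pos(),ctrl.current_contact_force())
E
```

```text
hub [0.4761 0.0746 0.053 ] collar [ 0.4927 -0.0633  0.047 ]
knob z9.5 [ 0.5468 -0.3104  0.0095]
top 18 line yaw -10.8 pt (np.float32(0.5571), np.float32(-0.3117)) ends [ 0.545  -0.3167] [ 0.5671 -0.3002]
scene 10 line yaw -25.5 pt (np.float32(0.5601), np.float32(-0.313)) ends [ 0.5523 -0.3187] [ 0.5679 -0.3089]
2.525 [ 1.84242059e+00  2.08228284e+01  1.00751952e+02 -4.72539552e-03
  5.84124400e+01 -8.00707896e+01] [0.475825   0.07491209 0.16003565] [0.02413186 0.15193282 0.25708575]
```

```bash
python3 - <<'E'
from h import *
from bench import ctrl
p=np.array([.4758,.075,.0575])
ctrl.command_gripper(.45)
print("contact",ctrl.move_l(p,.08,contact_N=6),ctrl.current_tool_pos().round(4))
ctrl.command_gripper(0)
f=np.array(ctrl.current_contact_force());print("grip w",ctrl.current_grip_width()*91,ctrl.current_grasp_force(),"F",f.round(1),"T",np.round(ctrl.current_wrist_torque(),2),"t",ctrl.current_t())
q=np.array(ctrl.current_q());q[5]+=25;ctrl.movej(q)
print("F",np.round(ctrl.current_contact_force(),1),"T",np.round(ctrl.current_wrist_torque(),2),ctrl.current_grip_width()*91,"t",ctrl.current_t(),ctrl.current_tool_pos().round(4))
cv2.imwrite("pics/t1.png",crop(ctrl.read_camera("scene"),220,180,160,120,5))
E
```

```text
contact False [0.4761 0.075  0.0579]
grip w 9.51962471075 29.99071329832077 F [-0.9  5.3  3.7] T [ 1.1   0.12 -0.08] t 5.425
F [ 1.   9.1 -1.6] T [ 1.95 -0.26  0.02] 9.678382222333871 t 5.9333 [0.4759 0.076  0.0576]
```

View pics/t1.png

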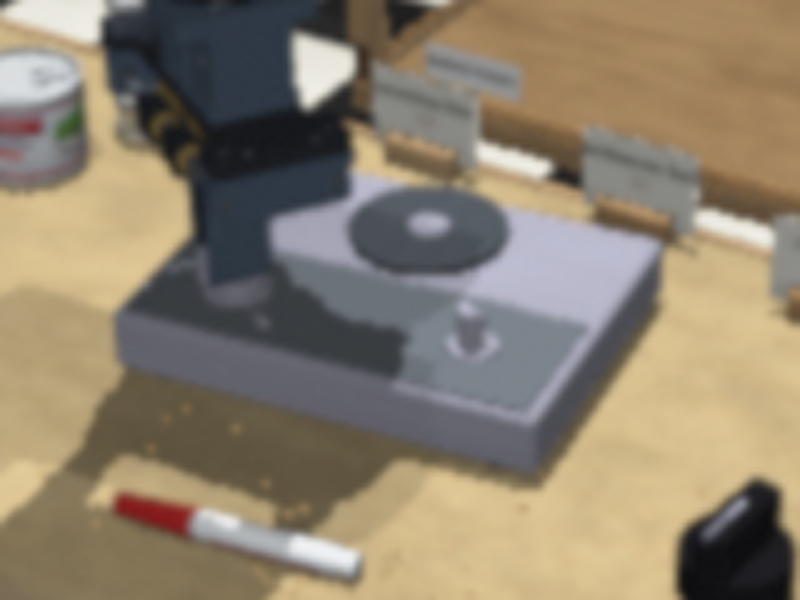

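The picture shows the gripper's fingers on the key at (240,270) and nothing else touched. The grip width of 9.5 mm matches the wing. I'll continue with re-centring.

```bash
python3 - <<'E'
from h import *
from bench import ctrl
def st(l):print(l,"F",np.round(ctrl.current_contact_force(),1),"Tz",np.round(ctrl.current_wrist_torque()[2],2),"w",round(ctrl.current_grip_width()*91,1),"t",round(ctrl.current_t(),2),np.round(ctrl.current_tool_pos(),4))
p=np.array([.4758,.0758,.0575])
for d in(37,37,38):
    ctrl.command_gripper(.25);ctrl.move_l(p,.05);st("free");ctrl.command_gripper(0);st("grip")
    q=np.array(ctrl.current_q());q[5]+=d;ctrl.movej(q);st("turned")
print(ctrl.current_q())
ctrl.command_gripper(.45);ctrl.move_l(p+[0,0,.1],.2);st("up")
ctrl.goto([.5,-.25,.16],down(-11.5+180));st("away")
im=ctrl.read_camera("top");cv2.imwrite("pics/top2.png",im);sc=ctrl.read_camera("scene");cv2.imwrite("pics/scene2.png",sc)
cv2.imwrite("pics/t2.png",np.hstack([crop(im,245,225,50,50,8),crop(sc,245,220,50,50,8)]))
E
```

```text
free F [-0.5 -0.2 -0.2] Tz 0.05 w 23.1 t 6.65 [0.4758 0.0758 0.0575]
grip F [ 0.3  3.9 -0.6] Tz -0.07 w 9.9 t 7.0 [0.4759 0.076  0.0575]
turned F [ 4.4  9.3 -5.3] Tz -0.03 w 10.3 t 7.68 [0.4767 0.0766 0.0576]
free F [-0.4 -0.2 -0.2] Tz 0.05 w 22.8 t 8.35 [0.4758 0.0757 0.0575]
grip F [ 5.   4.5 -5.7] Tz -0.1 w 9.6 t 8.7 [0.4769 0.0761 0.0576]
turned F [ 4.9  1.7 -6.9] Tz 0.0 w 10.1 t 9.38 [0.4776 0.0761 0.0576]
free F [-0.5 -0.1  1.1] Tz 0.01 w 22.8 t 10.05 [0.4757 0.0758 0.0575]
grip F [ 7.3 -3.9 -5.4] Tz -0.04 w 9.9 t 10.4 [0.4774 0.0755 0.0577]
turned F [ 3.6 -4.5 -2.8] Tz -0.04 w 9.8 t 11.1 [0.4776 0.0754 0.0576]
[1.86820310e+00 3.03522863e+01 1.06567199e+02 3.91582004e-02
 4.27845404e+01 5.66889010e+01]
up F [ 0.1  0.6 -0.5] Tz -0.0 w 40.8 t 12.4 [0.4754 0.0758 0.1568]
away F [-0.2 -0.1  0.7] Tz 0.01 w 41.1 t 14.98 [ 0.5001 -0.2497  0.1599]
```

View pics/t2.png

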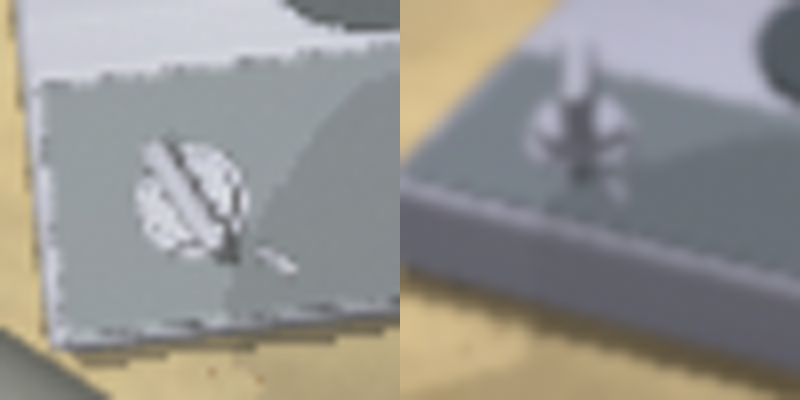

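The key's point at (235,255) is now at about 148° clockwise against the mark's 126°, so it is past the mark by about 0.4 rad, and it is released. The turning forces suggest the images read about 1 mm low in x. I'll pick the knob now.

```bash
cat >> h.py <<'E'
from bench import ctrl
def st(l):print(l,"F",np.round(ctrl.current_contact_force(),1),"T",np.round(ctrl.current_wrist_torque(),2),"w",round(ctrl.current_grip_width()*91,1),"t",round(ctrl.current_t(),2),np.round(ctrl.current_tool_pos(),4))
E
python3 - <<'E'
from h import *
k=np.array([.5475,-.3103,.0215])
ctrl.goto(k+[0,0,.06],down(168.5))
print(ctrl.move_l(k,.06,contact_N=5));st("at")
ctrl.command_gripper(0);st("grip")
ctrl.move_l(k+[0,0,.12],.2);st("lift")
ctrl.goto([.4926,-.0633,.13],down(160));st("over");print(ctrl.current_q())
im=ctrl.read_camera("top");cv2.imwrite("pics/top3.png",im);sc=ctrl.read_camera("scene");cv2.imwrite("pics/scene3.png",sc)
cv2.imwrite("pics/t3.png",np.hstack([crop(im,290,205,65,65,6),crop(sc,275,205,65,65,6)]))
E
```

```text
False
at F [ 0.9 -0.   0.3] T [ 0.06 -0.15  0.01] w 40.9 t 16.75 [ 0.5477 -0.3105  0.0218]
grip F [-1.9 -0.5  2. ] T [ 0.16 -0.07  0.07] w 13.8 t 17.28 [ 0.5475 -0.3103  0.0216]
lift F [-0.2  0.2 -1.3] T [ 0.04 -0.13 -0.  ] w 13.8 t 18.03 [ 0.547  -0.3099  0.1405]
over F [ 1.3 -0.  -0.6] T [ 0.05 -0.11  0.01] w 13.7 t 19.02 [ 0.4933 -0.0641  0.1298]
[-1.42811383e+01  2.44436430e+01  1.00642000e+02 -1.43235976e-02
  5.48916098e+01 -8.42760455e+01]
```

View pics/t3.png

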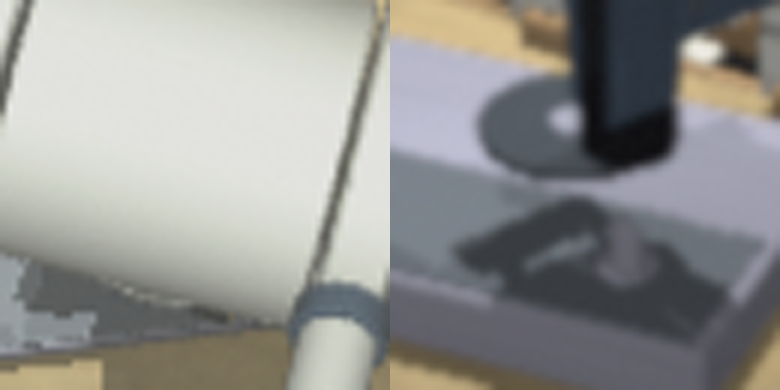

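The scene view shows the knob between the fingers at (635,130) above the spindle at (625,250). The grip width of 13.8 mm matches the bar. I'll search for the flat by touch with light pushes.

```bash
python3 - <<'E'
from h import *
p=np.array([.4926,-.0633,.0955])
ctrl.move_l(p,.06,ori=down(160));ctrl.sleep(.3);st("start")
for y in(-20,-13,-6,-26,1):
    ctrl.move_l(p,.03,ori=down(180+y));ctrl.sleep(.2)
    c=ctrl.move_l(p-[0,0,.012],.015,contact_N=2.5);st(f"yaw {y} contact {c}")
    if ctrl.current_tool_pos()[2]<.086:break
E
```

```text
start F [ 0.1  0.7 -0.5] T [ 0.06 -0.14 -0.05] w 13.7 t 20.15 [ 0.4927 -0.0633  0.0957]
yaw -20 contact False F [ 0.4  0.7 -0.6] T [ 0.11 -0.19  0.04] w 13.6 t 21.55 [ 0.4926 -0.0633  0.0836]
```

```bash
python3 - <<'E'
from h import *
p=np.array([.4926,-.0633,.069])
c=ctrl.move_l(p,.015,contact_N=2.5);st(f"contact {c}")
sc=ctrl.read_camera("scene");cv2.imwrite("pics/t4.png",crop(sc,260,190,100,75,8))
E
```

```text
contact True F [ 0.3 -1.   2.6] T [ 0.04 -0.33 -0.03] w 13.8 t 22.21 [ 0.4926 -0.0633  0.0737]
```

View pics/t4.png

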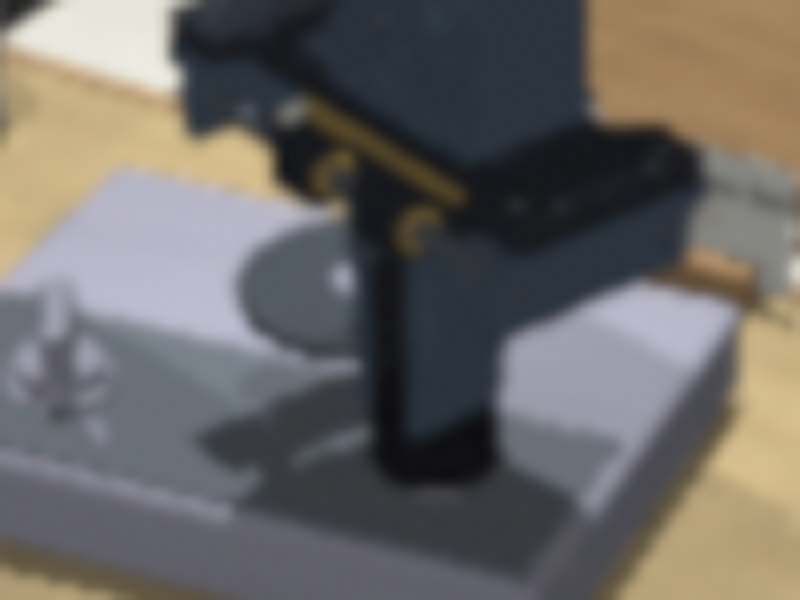

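The picture shows the knob seated on the spindle at (440,460). Contact came at the expected home height, within about 1–2 mm. Next I'll press in small steps and watch for the spring's 0.6 N/mm.

```bash
python3 - <<'E'
from h import *
p=np.array([.4926,-.0633,0])
for z in(.0737,.072,.0705,.069):
    ctrl.move_l(p+[0,0,z],.01);ctrl.sleep(.3)
    F=np.mean([(ctrl.sleep(.02),ctrl.current_contact_force())[1] for _ in range(10)],0);st(f"z {z} Favg {F.round(2)}")
E
```

```text
z 0.0737 Favg [0.03 0.18 3.1 ] F [-0.3 -0.   2.9] T [ 0.07 -0.15  0.04] w 13.9 t 22.98 [ 0.4926 -0.0633  0.0737]
z 0.072 Favg [-0.32  0.12  3.71] F [-0.9  0.1  4.8] T [ 0.06 -0.13  0.03] w 13.8 t 23.76 [ 0.4926 -0.0633  0.072 ]
z 0.0705 Favg [0.01 0.29 4.8 ] F [0.6 1.3 4.5] T [ 0.1  -0.1   0.02] w 13.9 t 24.52 [ 0.4926 -0.0633  0.0705]
z 0.069 Favg [-0.44  0.1   5.82] F [-0.9  0.9  5.3] T [ 0.1  -0.04  0.03] w 13.4 t 25.29 [ 0.4926 -0.0633  0.069 ]
```

Force and slope match the spring: about 6.4 N net of the knob's weight, so about 5.8 mm of travel. I'll press a touch more and hand in.

```bash
python3 - <<'E'
from h import *
ctrl.move_l([.4926,-.0633,.0685],.01);ctrl.sleep(.4);st("end")
print(ctrl.sign_off())
E
```

```text
end F [-0.8  0.1  6.8] T [ 0.11 -0.04 -0.04] w 13.5 t 25.94 [ 0.4926 -0.0633  0.0686]
the job is handed in; nothing more can be done
None
```

I wound the timer key about 0.4 rad past the mark and released it, then fitted the knob home and held it pressed in about 6 mm of 8 by force and height; I handed the job in at about 26 s, with no verdict returned.

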